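# Load a bar end into an indexing drill jig and index it under the bush

### The arm

A 6-joint arm with a two-finger parallel gripper is mounted at the origin on a cart in front of the work surface, level with it; the furniture and walls round the work are solid. World frame = base frame: x ahead of the robot, y to its left, z up, the work surface at z = 0. Lengths are in mm, angles in rad, forces in N, time in s.
With the tool pointing down it reaches from about 350 to 775 mm from the base axis. Payload 7.3 kg.
Tool frame: the origin (TCP) lies at the very end of the fingers, on their centre line; the grasp point (between the pads) lies bot.grip_point_offset behind it (bot.grip_point_offset is the distance from the TCP to the grasp point, in mm); z points along the fingers, y is the line along which they close (so a half turn about z gives the same grasp; the last joint's range is limited). The gripper opens to 92 mm and grips with 3 to 60 N. Pads are 19 mm wide; open, the fingers measure 130 mm over their backs; the gripper's body (75 mm by 190 mm) begins 47 mm behind the grasp point.
Start: joints at [-1.342, 0.342, 1.524, -0, 1.275, -0.146], TCP at [192.219, -488.566, 226.741] pointing down, gripper open.
Joint ranges: [-2.53, 2.53], [-0.77, 2.02], [0.04, 2.7], [-1, 4.14], [0.28, 2.66], [-3.11, 3.11]. Speed limits (rad/s): [2.57, 2.57, 3.14, 3.14, 3.14, 3.14].

### API

Orientations are given as [roll, pitch, yaw] about the fixed x, y, z axes, in that order (R = Rz(yaw) Ry(pitch) Rx(roll)).
In Python, from plant import bot gives the robot as it stands. The module is installed in compiled form; this text tells all that it offers.
- The arm moves only by the tool carry_out, never from a script. Its argument "plan" is a list of rows, each an object of numbers: "tx", "ty", "tz": the shift along the world's x, y, z in mm; "rx", "ry", "rz": the turn, a rotation vector about the world's x, y, z in rad. A call has 1 to 12 rows; each row shifts and turns the commanded pose from where the row before left it; what a row does not reach is not made up. A row lasts 1/10 s, in which the tool goes at most 50 mm and 8.59 degrees, less where a joint would pass 70% of its speed; a pose out of reach is approached as far as the arm can. A call with a gripper value outside its range is refused whole. "gripper" is the closure, from 0 (fully open) to 1 (shut), set as the call begins (left out, the last holds). The fingers move at their own pace and stop on an object; the grip force is fixed at half the most. Time passes only in rows, so rows that do not move let the fingers close. It gives the time, the measured TCP pose, the force, the opening and the grip force at its end, in the units of the state.
- bot.get_obs(): the state, without advancing time (a new reading comes with each control period).
- bot.capture(name): name is "scene" or "top" or "wrist"; returns the picture (400x640x3 uint8, red, green, blue); there is no depth.
- bot.camera_model(name): a dict with "camera_matrix" (3x3 intrinsics, pixels), "R" (3x3) and "t" (3): a world point X has camera coordinates R X + t. Camera axes: x right, y down, z forward; pixel columns grow to the right and rows downward; lengths in mm; the calibration is good to about 2 mm. The wrist camera is an equidistant fisheye: a pixel r from the principal point sees the ray r / f radians off the axis. A picture is of the moment at which its call begins: read the wrist's pose just before it. camera_model takes no time and is no camera call; for the wrist camera it gives the pose at the moment of the call.
- bot.close_job(): hands the job in; it is judged then, once.
The state is a dict: "time": time; "joint_positions": joint angles; "dq": joint speeds; "tau": joint torques, N m; "tool_pos": TCP position; "tcp_rot": TCP orientation; "contact_force": force on the tool from outside, world axes, zero at the start; "moment": the same for the moment, N m; "grip_width": finger opening in mm; "finger_force": force on a finger pad.
Only numpy, scipy, OpenCV 4.12 (cv2) and the standard library are available. Lean on these libraries where they do the work, as an engineer would, in place of code of your own. Each camera call takes 0.05 s, during which the arm holds its last target. There are 200 camera calls.

### The job

Load the drill jig: put the loose bar end that matches the two bars already in it into the empty socket next to the drill bush, and press it down gently (a push of about two kilos is plenty), past the spring plunger in the socket's wall, until you feel it sit firm on the stop below. Then turn the dial by its post one click only, so that this socket comes under the drill bush and the detent ball drops into its notch, and let go. Do not lean on the bar or jam it against the bridge, leave the bars already in the jig down in their sockets, and do not shift the other things on the table.

Things in the scene. Friction and masses are not known exactly. Their poses are not given: they have to be found in the camera images.
- blank: Loose sawn round steel bar end, rust-brown, 18 mm diameter, 38 mm tall, 50 to 110 g, standing upright on the table, of the same size as the two bars in the jig. Origin at the centre of its underside, z up along its axis.
- bar_short: Shorter, thinner bar end that does not belong in the jig: 15 mm diameter, 22 mm tall, upright on the table. Origin at the centre of its underside.
- bar_thick: Thicker bar end that does not fit the jig: 22 mm diameter, 30 mm tall, upright on the table. Origin at the centre of its underside.
- indexer: Drill jig, fixed to the table: grey foot, on it a round steel dial (226 mm diameter, top face 34 mm above the table) with 6 sockets on a 70 mm radius. Origin on the table under the dial's axis, z up. With the dial at 0 the loading socket lies 70 mm along its -x and the post 98 mm along its -y. The ball detent stands at the rim, at +x and -y.
- dial (a joint): Turn of the dial, rad: 0 at the start, growing clockwise seen from above; one click (to the next socket) is +1.047. A sprung ball sits between two dowels in the rim: it takes about 10 N at the post to ride out over the first 0.1 rad, then the dial turns almost freely and stays where it is left; from about 0.9 it takes some 10 N again, then the ball snaps into the next notch.
- socket_mouth (a point): Centre of the loading socket's mouth, 68 mm above the table; it turns with the dial. Upright tube: 31 mm outside, 20 mm bore with a 2 mm chamfer, 34 mm tall on the dial. A sprung ball (5 to 7 N) stands 2.5 mm out of the bore's wall on the side away from the dial's axis; a bar meets it 12 mm below the mouth, passes it at 16 mm under 8 to 15 N, and is then held by it.
- stop: Set-screw stop in the floor of the loading socket, which holds the bar's underside. Origin on the dial's top face, 34 mm above the table, on the socket's axis. How far the screw stands above that, 1.5 to 13.5 mm, was set by hand and is neither measured nor told: it must be felt (a push of 15 N seats the bar, over 25 N is too much). A bar seated on it stands 5.5 to 17.5 mm above the socket's mouth.
- post_top (a point): Centre of the top of the dial's turning post, 84 mm above the table: an upright knurled steel post of 16 mm diameter, 50 mm tall from the dial's face, its lowest 6 mm a 25 mm wide collar. It stands 98 mm from the dial's axis, turns with the dial, and is fixed to it.
- bush (a point): Underside of the drill bush on the bridge's arm, 88.5 mm above the table, over the socket circle, one click (60 degrees) clockwise from where the loading socket starts. z up.
- bridge: Fixed steel bridge that carries the drill bush: a column beside the dial, 109 mm tall with its screws, and an arm 30 mm wide with its underside 88.5 mm above the table. A seated bar passes under it by 3 mm or more; one left up on the plunger strikes it. Origin as the indexer's.
- bar_work: Bar already in the jig, 18 mm diameter, 38 mm tall, under the bush at the start. Origin at the centre of its underside, 40 mm above the table.
- bar_done: Bar already in the jig, one socket beyond the bush, 18 mm diameter, 38 mm tall. Origin at the centre of its underside, 40 mm above the table.
- nut_big: Bystander: grey hexagon nut, 43 mm wide, 19 mm tall, beside the jig. Origin at the centre of its underside.
- nut_small: Bystander: light grey hexagon nut, 29 mm wide, 13 mm tall, beyond the loose bar ends. Origin at the centre of its underside.

How it is judged:
By the outcome, as a careful person would: the job done as asked, in the order asked, and still so for the second after the job is handed in, with the robot touching nothing.
It also fails if it takes over 70 s, if anything falls off the work surface, if the arm or the gripper's body presses on something with over 40 N, if the wrist force passes 120 N, or if a joint passes its speed limit or range.

## Working session

There is one attempt and no reset: what is moved stays moved. The work goes in short steps, Python scripts to look and compute and a tool call to move; the robot and the scene stay as the last step left them, time stands still between calls to the robot, and variables do not carry over. Pictures are saved under pics/ and viewed, at most 10 in all, crops included, and the job is handed in when it is done.

Besides the shell and the picture viewer there is one more tool, called after ">>>" as name([rows], argument=value, ...), one row to a line, values as JSON. carry_out: Moves the arm, as the interface text tells. Its arguments: {"type":"object","properties":{"plan":{"type":"array"},"gripper":{"type":"number"}},"required":["plan"]}

```bash
mkdir -p pics; python3 - <<'E'
from plant import bot
import cv2
for n in("scene","top"):
    cv2.imwrite(f"pics/{n}0.png",bot.capture(n)[:,:,::-1])
    m=bot.camera_model(n);print(n,m)
o=bot.get_obs();print(o,bot.grip_point_offset)
E
```

```text
scene {'camera_matrix': array([[363.9366278 ,   0.        , 319.42982227],
       [  0.        , 363.9366278 , 198.02235083],
       [  0.        ,   0.        ,   1.        ]]), 'R': array([[-0.73869203, -0.67380783, -0.01780679],
       [-0.4099206 ,  0.47005126, -0.78167571],
       [ 0.53506932, -0.57011825, -0.62343084]]), 't': array([455.3041207 , 294.64471079, 744.20184361])}
top {'camera_matrix': array([[398.9115687 ,   0.        , 310.88389537],
       [  0.        , 398.9115687 , 204.94334285],
       [  0.        ,   0.        ,   1.        ]]), 'R': array([[ 0.02718938, -0.99944247,  0.01937766],
       [-0.9818063 , -0.03034387, -0.18744501],
       [ 0.1879285 , -0.01392859, -0.98208394]]), 't': array([  17.69056635,  573.82925983, 1083.06992568])}
{'time': 0.1, 'joint_positions': array([-1.34199098e+00,  3.42635258e-01,  1.52493352e+00, -3.84435034e-05,
        1.27535738e+00, -1.46051014e-01]), 'dq': array([-0.00032882,  0.00027855, -0.00333057, -0.00105   , -0.00102558,
        0.0001884 ]), 'tau': array([ 1.39230200e-03, -4.32006133e+01, -2.44694495e+01,  7.19041144e-02,
        5.25509776e-02, -4.88398518e-05]), 'tool_pos': array([ 192.12575183, -488.19824037,  226.11947961]), 'tcp_rot': array([-3.14026800e+00, -1.57696281e-04,  3.74867477e-01]), 'contact_force': array([-0.38395583,  0.38048309, -0.062428  ]), 'moment': array([ 0.00180142, -0.02019512,  0.02913519]), 'finger_force': 0.0, 'grip_width': 91.57196690977602} 18.8
```

View pics/top0.png

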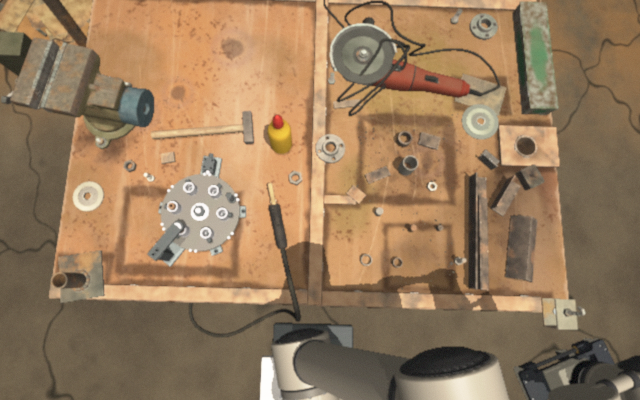

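View pics/scene0.png

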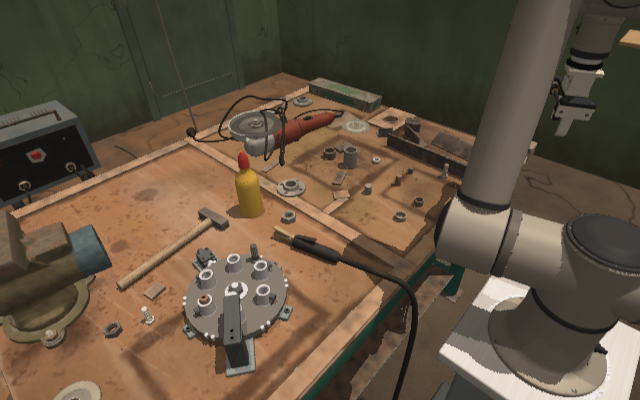

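```bash
python3 - <<'E'
import cv2,numpy as np
t=cv2.imread("pics/top0.png");s=cv2.imread("pics/scene0.png")
f=lambda a,k:cv2.resize(a,None,fx=k,fy=k,interpolation=cv2.INTER_CUBIC)
a=f(t[150:270,145:255],5)[:, :]   # 550x600
cv2.imwrite("pics/c1.png",a)
b=f(t[120:280,320:480],2.5)   #400x400
c=f(s[130:240,320:480],2.5) #400x275
d=f(s[240:350,170:300],2.5)
im=np.zeros((560,800,3),np.uint8);im[:400,:400]=b;im[:275,400:]=c;im[280:555,400:725]=d
cv2.imwrite("pics/c2.png",im)
E
```

```text
(no output)
```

View pics/c1.png

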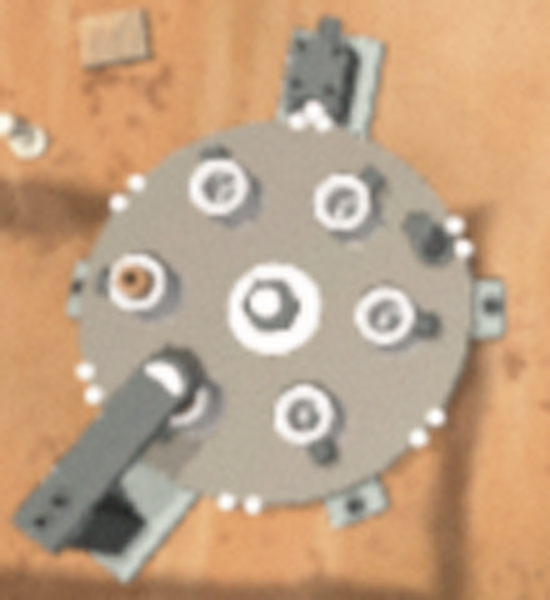

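View pics/c2.png

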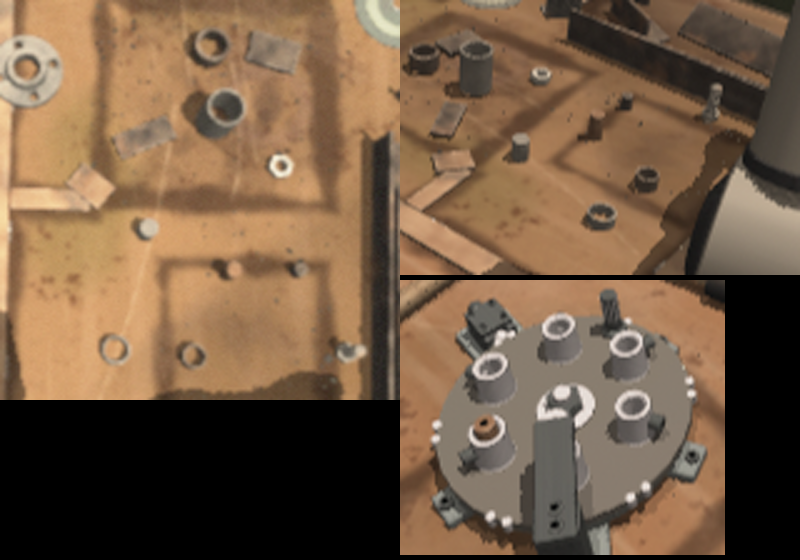

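```bash
cat > h.py <<'E'
import numpy as np,cv2
from plant import bot
def ray(m,uv,fish=False):
    K=m["camera_matrix"];d=np.array([(uv[0]-K[0,2])/K[0,0],(uv[1]-K[1,2])/K[1,1]])
    if fish:
        r=np.hypot(*d);d=np.r_[d/max(r,1e-9)*np.sin(r),np.cos(r)]
    else:d=np.r_[d,1]
    return -m["R"].T@m["t"],m["R"].T@d
def onz(m,uv,z,fish=False):
    c,d=ray(m,uv,fish);return (c+d*(z-c[2])/d[2])
E
python3 - <<'E'
from h import *
m=bot.camera_model("top")
P=[onz(m,(145+a/5,150+b/5),68)[:2] for a,b in [(220,187),(343,202),(137,283),(385,316),(304,413)]]
print(np.round(P,1))
# fit circle r=70 center
from scipy.optimize import least_squares as L
ang=np.deg2rad([-120,-180,-60,-240-0,0])  # cw steps from loading -> math angle -cw
f=lambda q:np.ravel([[q[0]+70*np.cos(np.pi+q[2]-k*np.pi/3)-p[0],q[1]+70*np.sin(np.pi+q[2]-k*np.pi/3)-p[1]] for p,k in zip(P,[3,4,2,5,0])])
s=L(f,[400,200,.28]);print(s.x,np.round(s.fun,1))
x,y,w=s.x
print("load",x-70*np.cos(w),y-70*np.sin(w),"post",x+98*np.sin(w),y-98*np.cos(w), "hub",onz(m,(200,211.6),36))
print("blank",onz(m,(412.8,228),30),"thick",onz(m,(378.8,211.5),30),"short",onz(m,(439.5,227),20))
ms=bot.camera_model("scene")
print("scene blank",onz(ms,(320+194/2.5,130+125/2.5),19))
E
```

```text
[[610.2 379.7]
 [603.7 310.1]
 [553.7 421.2]
 [539.3 282. ]
 [483.6 322.8]]
[5.46761227e+02 3.51363180e+02 4.21054511e-01] [ 0.5  0.2 -0.2  0.3  0.2 -0.2  0.3 -0.2 -0.8 -0.1]
load 482.8751353985028 322.7525633119692 post 586.8160892267103 261.92265194196625 hub [547.24145317 351.91691329  36.        ]
blank [ 518.87542851 -262.79602748   30.        ] thick [ 564.36095749 -164.30209706   30.        ] short [ 525.55774743 -344.08161059   20.        ]
scene blank [ 519.53894272 -264.48875069   19.        ]
```

>>> carry_out([
  {"tx":32,"ty":22,"rz":0.12},
  {"tx":32,"ty":22,"rz":0.12},
  {"tx":33,"ty":22,"rz":0.12},
  {"tx":33,"ty":23,"rz":0.12},
  {"tx":33,"ty":23,"rz":0.12},
  {"tx":33,"ty":23,"rz":0.12},
  {"tx":33,"ty":23,"rz":0.12},
  {"tx":33,"ty":23,"rz":0.12},
  {"tx":33,"ty":23,"rz":0.12},
  {"tx":32,"ty":20,"rz":0.116},
  {},
  {},
], gripper=0.45)

```text
invalid input at $.plan[0]: expected keys tx, ty, tz, rx, ry, rz
```

```bash
python3 - <<'E'
from h import *
import pickle
o=bot.get_obs();m=bot.camera_model("wrist");im=bot.capture("wrist")
cv2.imwrite("pics/w1.png",im[:,:,::-1]);pickle.dump(m,open("m1.pkl","wb"))
print(o["tool_pos"],o["tcp_rot"],o["grip_width"],m,-m["R"].T@m["t"])
E
```

```text
[ 192.12575183 -488.19824037  226.11947961] [-3.14026800e+00 -1.57696281e-04  3.74867477e-01] 91.57196690977602 {'camera_matrix': array([[309.70691629,   0.        , 314.05264043],
       [  0.        , 309.70691629, 199.64691315],
       [  0.        ,   0.        ,   1.        ]]), 'R': array([[ 0.36639546, -0.93045845, -0.00119718],
       [-0.89488641, -0.35273971,  0.27340996],
       [-0.2548189 , -0.09910483, -0.96189686]]), 't': array([-525.80724698,  -34.68605764,  389.53065019])} [ 260.87307946 -462.87257798  383.54233661]
```

View pics/w1.png

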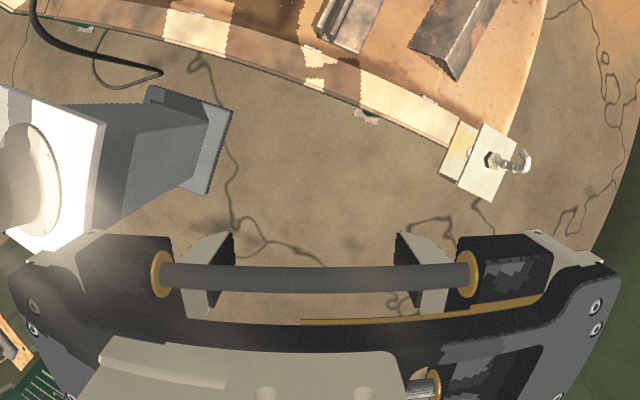

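>>> carry_out([
  {"tx":32,"ty":17,"tz":-2,"rx":0,"ry":0,"rz":0.12},
  {"tx":32,"ty":17,"tz":-2,"rx":0,"ry":0,"rz":0.12},
  {"tx":33,"ty":17,"tz":-2,"rx":0,"ry":0,"rz":0.12},
  {"tx":33,"ty":17,"tz":-2,"rx":0,"ry":0,"rz":0.12},
  {"tx":33,"ty":17,"tz":-2,"rx":0,"ry":0,"rz":0.12},
  {"tx":33,"ty":17,"tz":-2,"rx":0,"ry":0,"rz":0.12},
  {"tx":33,"ty":17,"tz":-2,"rx":0,"ry":0,"rz":0.12},
  {"tx":33,"ty":17,"tz":-2,"rx":0,"ry":0,"rz":0.12},
  {"tx":33,"ty":17,"tz":-2,"rx":0,"ry":0,"rz":0.12},
  {"tx":32,"ty":15,"tz":-2,"rx":0,"ry":0,"rz":0.116},
  {"tx":0,"ty":0,"tz":0,"rx":0,"ry":0,"rz":0},
], gripper=0.45)

```text
time: 1.25
tool_pos: [522.2, -318.0, 205.6]
tcp_rot: [3.141, -0.001, 1.578]
contact_force: [-0.5, -0.0, -0.3]
grip_width: 50.7
finger_force: 0.0
```

```bash
python3 - <<'E'
from h import *
import pickle
o=bot.get_obs();m=bot.camera_model("wrist");im=bot.capture("wrist")
cv2.imwrite("pics/w2.png",im[:,:,::-1]);pickle.dump(m,open("m2.pkl","wb"))
print(o["tool_pos"],o["tcp_rot"],o["grip_width"],o["contact_force"],-m["R"].T@m["t"])
E
```

```text
[ 522.16216082 -317.97311893  205.6300543 ] [ 3.14126410e+00 -1.40334701e-03  1.57761659e+00] 50.67942785262229 [-5.49797754e-01 -4.44805920e-04 -2.92097967e-01] [ 521.7145966  -245.94682348  363.14805157]
```

View pics/w2.png

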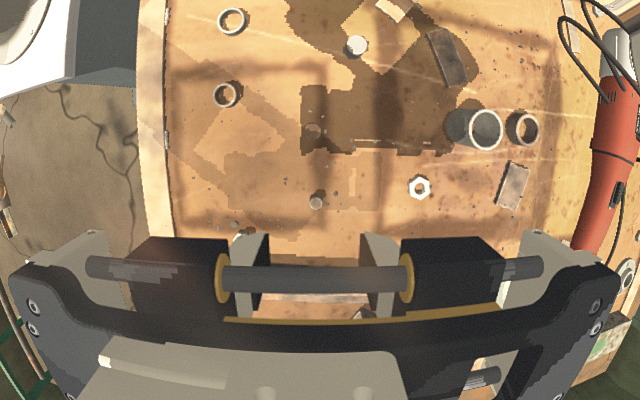

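```bash
python3 - <<'E'
from h import *
import pickle
m=pickle.load(open("m2.pkl","rb"));im=cv2.imread("pics/w2.png")
c=im[112:156,290:336]
cv2.imwrite("pics/w2c.png",cv2.resize(c,None,fx=12,fy=12,interpolation=cv2.INTER_CUBIC))
for uv in[(312,130)]:print(uv,onz(m,uv,38,True),onz(m,uv,19,True))
E
```

```text
(312, 130) [ 519.78294049 -262.51972161   38.        ] [ 519.67006432 -263.48815757   19.        ]
```

View pics/w2c.png

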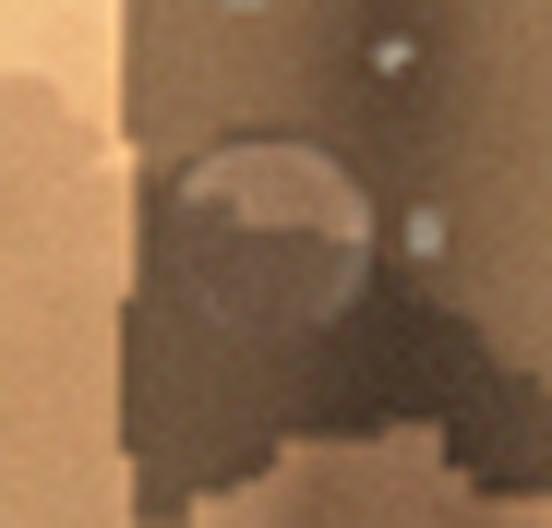

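>>> carry_out([
  {"tx":0,"ty":30,"tz":0,"rx":0,"ry":0,"rz":0},
  {"tx":0,"ty":24,"tz":-35,"rx":0,"ry":0,"rz":0},
  {"tx":0,"ty":0,"tz":-45,"rx":0,"ry":0,"rz":0},
  {"tx":0,"ty":0,"tz":-45,"rx":0,"ry":0,"rz":0},
  {"tx":0,"ty":0,"tz":0,"rx":0,"ry":0,"rz":0},
  {"tx":0,"ty":0,"tz":0,"rx":0,"ry":0,"rz":0},
])

```text
time: 1.9
tool_pos: [518.7, -267.3, 82.3]
tcp_rot: [-3.141, -0.0, 1.569]
contact_force: [1.2, -0.1, 0.1]
grip_width: 50.5
finger_force: 0.0
```

>>> carry_out([
  {"tx":1,"ty":3,"tz":-20,"rx":0,"ry":0,"rz":0},
  {"tx":0,"ty":0,"tz":-20,"rx":0,"ry":0,"rz":0},
  {"tx":0,"ty":0,"tz":-17,"rx":0,"ry":0,"rz":0},
  {"tx":0,"ty":0,"tz":0,"rx":0,"ry":0,"rz":0},
  {"tx":0,"ty":0,"tz":0,"rx":0,"ry":0,"rz":0},
])

```text
time: 2.4
tool_pos: [521.3, -264.8, 27.2]
tcp_rot: [3.139, 0.002, 1.57]
contact_force: [0.4, 0.3, 0.2]
grip_width: 50.2
finger_force: 0.0
```

>>> carry_out([
  {"tx":0,"ty":0,"tz":0,"rx":0,"ry":0,"rz":0},
  {"tx":0,"ty":0,"tz":0,"rx":0,"ry":0,"rz":0},
  {"tx":0,"ty":0,"tz":0,"rx":0,"ry":0,"rz":0},
  {"tx":0,"ty":0,"tz":0,"rx":0,"ry":0,"rz":0},
  {"tx":0,"ty":0,"tz":0,"rx":0,"ry":0,"rz":0},
  {"tx":0,"ty":0,"tz":0,"rx":0,"ry":0,"rz":0},
], gripper=1)

```text
time: 3.0
tool_pos: [520.3, -263.6, 24.9]
tcp_rot: [3.141, 0.0, 1.571]
contact_force: [0.4, 0.9, 1.9]
grip_width: 17.3
finger_force: 30.0
```

>>> carry_out([
  {"tx":0,"ty":0,"tz":40,"rx":0,"ry":0,"rz":0},
  {"tx":0,"ty":10,"tz":45,"rx":0,"ry":0,"rz":0},
  {"tx":0,"ty":30,"tz":35,"rx":0,"ry":0,"rz":0},
  {"tx":0,"ty":38,"tz":30,"rx":0,"ry":0,"rz":0},
  {"tx":-5,"ty":45,"tz":5,"rx":0,"ry":0,"rz":0},
  {"tx":-5,"ty":48,"tz":0,"rx":0,"ry":0,"rz":0},
  {"tx":-5,"ty":48,"tz":0,"rx":0,"ry":0,"rz":0},
  {"tx":-5,"ty":48,"tz":0,"rx":0,"ry":0,"rz":0},
  {"tx":-5,"ty":48,"tz":0,"rx":0,"ry":0,"rz":0},
  {"tx":-5,"ty":48,"tz":0,"rx":0,"ry":0,"rz":0},
  {"tx":-5,"ty":48,"tz":0,"rx":0,"ry":0,"rz":0},
  {"tx":-2,"ty":45,"tz":0,"rx":0,"ry":0,"rz":0},
])

```text
time: 4.2
tool_pos: [482.3, 194.5, 179.7]
tcp_rot: [-3.141, 0.0, 1.571]
contact_force: [0.8, -1.0, -1.4]
grip_width: 16.8
finger_force: 30.0
```

>>> carry_out([
  {"tx":0,"ty":40,"tz":0,"rx":0,"ry":0,"rz":0},
  {"tx":0,"ty":22,"tz":0,"rx":0,"ry":0,"rz":0},
  {"tx":0,"ty":0,"tz":0,"rx":0,"ry":0,"rz":0},
  {"tx":0,"ty":0,"tz":0,"rx":0,"ry":0,"rz":0},
  {"tx":0,"ty":0,"tz":0,"rx":0,"ry":0,"rz":0},
  {"tx":0,"ty":0,"tz":0,"rx":0,"ry":0,"rz":0},
])

```text
time: 4.8
tool_pos: [483.4, 253.2, 179.7]
tcp_rot: [-3.141, 0.0, 1.569]
contact_force: [-0.3, -0.5, -0.1]
grip_width: 16.9
finger_force: 30.0
```

```bash
python3 - <<'E'
from h import *
import pickle
o=bot.get_obs();m=bot.camera_model("wrist");im=bot.capture("wrist")
cv2.imwrite("pics/w3.png",im[:,:,::-1]);pickle.dump(m,open("m3.pkl","wb"))
print(o["tool_pos"],o["tcp_rot"],o["grip_width"],o["contact_force"],-m["R"].T@m["t"])
E
```

```text
[483.39202657 253.22939644 179.74757002] [-3.14148885e+00  3.30873314e-04  1.56917786e+00] 16.85683596856135 [-0.32550661 -0.47173743 -0.09705353] [483.64641887 325.54115514 337.14658243]
```

View pics/w3.png

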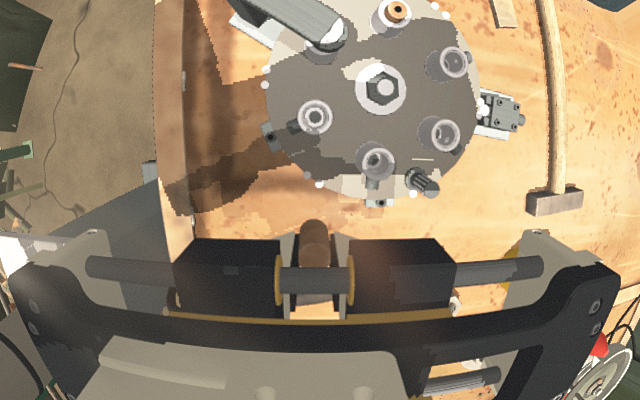

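```bash
python3 - <<'E'
from h import *
import pickle
from scipy.optimize import least_squares as L
m=pickle.load(open("m3.pkl","rb"));im=cv2.imread("pics/w3.png")
g=cv2.cvtColor(im,cv2.COLOR_BGR2GRAY)
P=[]
cs=[(314,117),(375,158),(440,133),(450,61)]
for k,(u,v) in enumerate(cs):
    c=cv2.GaussianBlur(cv2.resize(g[v-26:v+26,u-26:u+26],None,fx=8,fy=8,interpolation=cv2.INTER_CUBIC),(0,0),4)
    h=cv2.HoughCircles(c,cv2.HOUGH_GRADIENT,1,300,param1=60,param2=20,minRadius=60,maxRadius=170)
    x,y,r=h[0,0];p=((x+.5)/8-.5+u-26,(y+.5)/8-.5+v-26);P.append(p);print(p,r/8,onz(m,p,68,True)[:2])
W=[onz(m,p,68,True)[:2] for p in P];K=[0,5,4,3]
f=lambda q:np.ravel([[q[0]+70*np.cos(np.pi+q[2]-k*np.pi/3)-p[0],q[1]+70*np.sin(np.pi+q[2]-k*np.pi/3)-p[1]] for p,k in zip(W,K)])
s=L(f,[547,351,.42]);print(s.x,np.round(s.fun,1));x,y,w=s.x
print("load",x-70*np.cos(w),y-70*np.sin(w),"post",x+98*np.sin(w),y-98*np.cos(w))
print("post direct",onz(m,(411.5,172.5),84,True))
def px(X):
    c=m["R"]@X+m["t"];t=np.arctan2(np.hypot(*c[:2]),c[2]);return c[:2]/np.hypot(*c[:2])*t*m["camera_matrix"][0,0]+m["camera_matrix"][:2,2]
T=np.array([483.39,253.23,179.75])
for dz in(-25,-12,0):print(dz,px(T+[0,0,dz]),px(T+[9,0,dz]),px(T+[-9,0,dz]),px(T+[0,9,dz]))
c=im[205:275,290:340];cv2.imwrite("pics/w3c.png",np.hstack([cv2.resize(c,(400,560),interpolation=cv2.INTER_CUBIC),cv2.resize(im[95:139,298:331],(400,560),interpolation=cv2.INTER_CUBIC)]))
E
```

```text
(np.float32(314.5), np.float32(116.875)) 17.2125 [483.99552886 322.78865964]
(np.float32(378.125), np.float32(163.75)) 16.4625 [540.64231733 282.06093075]
(np.float32(442.625), np.float32(134.875)) 17.025 [601.35937908 310.41691348]
(np.float32(454.875), np.float32(61.0)) 16.075 [612.47752267 380.56097054]
[5.47338290e+02 3.51668633e+02 4.17140721e-01] [-0.7  0.5 -0.7  0.   2.5  0.  -1.1 -0.5]
load 483.3407129567773 323.30827155919707 post 587.0427958299853 262.072024060201
post direct [567.27870852 277.58244546  84.        ]
-25 [313.82972508 230.6051987 ] [328.05041302 230.56760263] [299.61069014 230.59936541] [313.80756582 217.18032935]
-12 [313.81237718 238.66231257] [328.97484455 238.61481763] [298.65190012 238.64765913] [313.78824227 224.48161642]
0 [313.79431325 247.08708756] [329.93615243 247.02746732] [297.65485984 247.06119186] [313.76802203 232.15170543]
```

View pics/w3c.png

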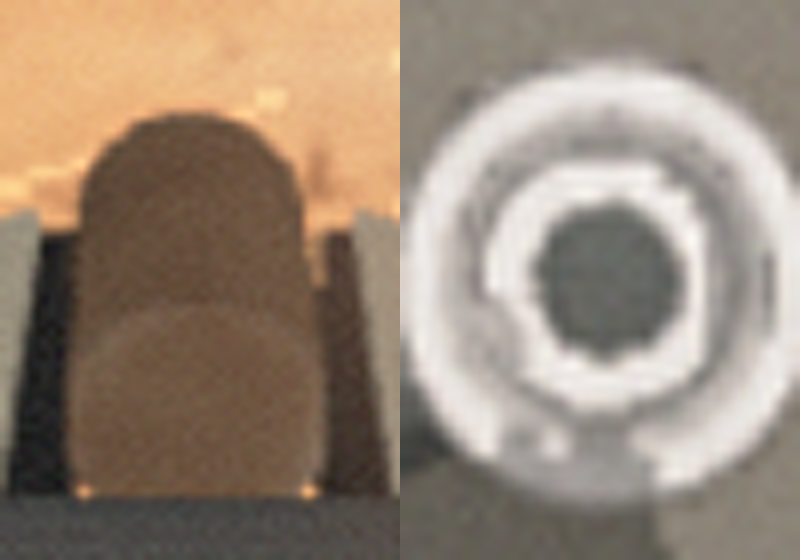

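>>> carry_out([
  {"tx":0,"ty":35,"tz":0,"rx":0,"ry":0,"rz":0},
  {"tx":0,"ty":34,"tz":-10,"rx":0,"ry":0,"rz":0},
  {"tx":0,"ty":0,"tz":-40,"rx":0,"ry":0,"rz":0},
  {"tx":0,"ty":0,"tz":-28,"rx":0,"ry":0,"rz":0},
  {"tx":0,"ty":0,"tz":0,"rx":0,"ry":0,"rz":0},
  {"tx":0,"ty":0,"tz":0,"rx":0,"ry":0,"rz":0},
  {"tx":0,"ty":0,"tz":0,"rx":0,"ry":0,"rz":0},
  {"tx":0,"ty":0,"tz":0,"rx":0,"ry":0,"rz":0},
])

```text
time: 5.65
tool_pos: [484.4, 323.6, 103.7]
tcp_rot: [3.138, -0.001, 1.57]
contact_force: [0.0, -0.2, 0.1]
grip_width: 16.9
finger_force: 30.0
```

>>> carry_out([
  {"tx":0,"ty":0,"tz":-4,"rx":0,"ry":0,"rz":0},
  {"tx":0,"ty":0,"tz":-4,"rx":0,"ry":0,"rz":0},
  {"tx":0,"ty":0,"tz":-4,"rx":0,"ry":0,"rz":0},
  {"tx":0,"ty":0,"tz":-3,"rx":0,"ry":0,"rz":0},
  {"tx":0,"ty":0,"tz":-3,"rx":0,"ry":0,"rz":0},
  {"tx":0,"ty":0,"tz":0,"rx":0,"ry":0,"rz":0},
  {"tx":0,"ty":0,"tz":0,"rx":0,"ry":0,"rz":0},
])

```text
time: 6.35
tool_pos: [483.3, 323.4, 83.6]
tcp_rot: [3.141, 0.0, 1.571]
contact_force: [1.4, -0.5, -0.5]
grip_width: 17.2
finger_force: 30.0
```

>>> carry_out([
  {"tx":0,"ty":0,"tz":-2,"rx":0,"ry":0,"rz":0},
  {"tx":0,"ty":0,"tz":-2,"rx":0,"ry":0,"rz":0},
  {"tx":0,"ty":0,"tz":-1,"rx":0,"ry":0,"rz":0},
  {"tx":0,"ty":0,"tz":0,"rx":0,"ry":0,"rz":0},
])

```text
time: 6.75
tool_pos: [483.7, 323.7, 79.0]
tcp_rot: [3.14, -0.001, 1.571]
contact_force: [2.5, 0.8, 2.2]
grip_width: 16.9
finger_force: 30.0
```

>>> carry_out([
  {"tx":0,"ty":0,"tz":-1,"rx":0,"ry":0,"rz":0},
  {"tx":0,"ty":0,"tz":-1,"rx":0,"ry":0,"rz":0},
  {"tx":0,"ty":0,"tz":0,"rx":0,"ry":0,"rz":0},
])

```text
time: 7.05
tool_pos: [484.1, 323.8, 76.9]
tcp_rot: [3.139, -0.001, 1.571]
contact_force: [4.9, 1.8, 0.6]
grip_width: 17.1
finger_force: 30.0
```

>>> carry_out([
  {"tx":0,"ty":0,"tz":-1,"rx":0,"ry":0,"rz":0},
  {"tx":0,"ty":0,"tz":-1,"rx":0,"ry":0,"rz":0},
  {"tx":0,"ty":0,"tz":0,"rx":0,"ry":0,"rz":0},
])

```text
time: 7.35
tool_pos: [484.1, 323.8, 74.8]
tcp_rot: [3.14, -0.001, 1.571]
contact_force: [5.5, 1.1, -1.4]
grip_width: 16.8
finger_force: 30.0
```

>>> carry_out([
  {"tx":0,"ty":0,"tz":-1,"rx":0,"ry":0,"rz":0},
  {"tx":0,"ty":0,"tz":-1,"rx":0,"ry":0,"rz":0},
  {"tx":0,"ty":0,"tz":0,"rx":0,"ry":0,"rz":0},
])

```text
time: 7.65
tool_pos: [484.1, 323.8, 72.9]
tcp_rot: [3.14, -0.001, 1.571]
contact_force: [5.2, 2.8, -0.0]
grip_width: 16.9
finger_force: 30.0
```

>>> carry_out([
  {"tx":0,"ty":0,"tz":0,"rx":0,"ry":0,"rz":0},
  {"tx":0,"ty":0,"tz":0,"rx":0,"ry":0,"rz":0},
  {"tx":0,"ty":0,"tz":0,"rx":0,"ry":0,"rz":0},
  {"tx":0,"ty":0,"tz":0,"rx":0,"ry":0,"rz":0},
  {"tx":0,"ty":0,"tz":15,"rx":0,"ry":0,"rz":0},
  {"tx":0,"ty":0,"tz":15,"rx":0,"ry":0,"rz":0},
  {"tx":0,"ty":0,"tz":0,"rx":0,"ry":0,"rz":0},
], gripper=0.6)

```text
time: 8.35
tool_pos: [484.0, 323.9, 104.4]
tcp_rot: [3.139, -0.001, 1.571]
contact_force: [0.3, -0.0, 0.9]
grip_width: 37.2
finger_force: 0.0
```

>>> carry_out([
  {"tx":0,"ty":0,"tz":0,"rx":0,"ry":0,"rz":0},
  {"tx":0,"ty":0,"tz":0,"rx":0,"ry":0,"rz":0},
  {"tx":0,"ty":0,"tz":0,"rx":0,"ry":0,"rz":0},
  {"tx":0,"ty":0,"tz":0,"rx":0,"ry":0,"rz":0},
  {"tx":0,"ty":0,"tz":0,"rx":0,"ry":0,"rz":0},
  {"tx":0,"ty":0,"tz":0,"rx":0,"ry":0,"rz":0},
], gripper=1)

```text
time: 8.95
tool_pos: [483.2, 323.4, 102.6]
tcp_rot: [-3.141, 0.0, 1.571]
contact_force: [-0.6, -0.4, -0.1]
grip_width: 0.4
finger_force: 0.0
```

>>> carry_out([
  {"tx":0,"ty":0,"tz":-4,"rx":0,"ry":0,"rz":0},
  {"tx":0,"ty":0,"tz":-4,"rx":0,"ry":0,"rz":0},
  {"tx":0,"ty":0,"tz":-4,"rx":0,"ry":0,"rz":0},
  {"tx":0,"ty":0,"tz":-2,"rx":0,"ry":0,"rz":0},
  {"tx":0,"ty":0,"tz":0,"rx":0,"ry":0,"rz":0},
  {"tx":0,"ty":0,"tz":0,"rx":0,"ry":0,"rz":0},
])

```text
time: 9.55
tool_pos: [483.2, 323.4, 88.7]
tcp_rot: [3.142, 0.0, 1.571]
contact_force: [0.2, -0.1, -0.8]
grip_width: 0.5
finger_force: 0.0
```

>>> carry_out([
  {"tx":0,"ty":0,"tz":-1,"rx":0,"ry":0,"rz":0},
  {"tx":0,"ty":0,"tz":-1,"rx":0,"ry":0,"rz":0},
  {"tx":0,"ty":0,"tz":0,"rx":0,"ry":0,"rz":0},
])

```text
time: 9.85
tool_pos: [483.2, 323.4, 86.7]
tcp_rot: [-3.142, 0.0, 1.571]
contact_force: [0.1, -0.3, 0.9]
grip_width: 0.3
finger_force: 0.0
```

>>> carry_out([
  {"tx":0,"ty":0,"tz":-1,"rx":0,"ry":0,"rz":0},
  {"tx":0,"ty":0,"tz":0,"rx":0,"ry":0,"rz":0},
])

```text
time: 10.05
tool_pos: [483.2, 323.4, 85.7]
tcp_rot: [3.142, 0.0, 1.571]
contact_force: [0.5, -0.5, -0.0]
grip_width: 0.3
finger_force: 0.0
```

>>> carry_out([
  {"tx":0,"ty":0,"tz":-1,"rx":0,"ry":0,"rz":0},
  {"tx":0,"ty":0,"tz":0,"rx":0,"ry":0,"rz":0},
])

```text
time: 10.25
tool_pos: [483.2, 323.5, 84.7]
tcp_rot: [3.141, -0.0, 1.571]
contact_force: [0.1, -0.1, 0.4]
grip_width: 0.7
finger_force: 0.1
```

>>> carry_out([
  {"tx":0,"ty":0,"tz":-1,"rx":0,"ry":0,"rz":0},
  {"tx":0,"ty":0,"tz":0,"rx":0,"ry":0,"rz":0},
])

```text
time: 10.45
tool_pos: [483.8, 323.7, 84.1]
tcp_rot: [3.14, -0.001, 1.571]
contact_force: [1.4, 0.6, 1.6]
grip_width: -0.1
finger_force: 1.1
```

>>> carry_out([
  {"tx":0,"ty":0,"tz":-1,"rx":0,"ry":0,"rz":0},
  {"tx":0,"ty":0,"tz":0,"rx":0,"ry":0,"rz":0},
])

```text
time: 10.65
tool_pos: [483.7, 323.7, 83.1]
tcp_rot: [3.14, -0.001, 1.571]
contact_force: [0.2, 0.6, 4.4]
grip_width: 0.2
finger_force: 2.0
```

>>> carry_out([
  {"tx":0,"ty":0,"tz":-1,"rx":0,"ry":0,"rz":0},
  {"tx":0,"ty":0,"tz":0,"rx":0,"ry":0,"rz":0},
])

```text
time: 10.85
tool_pos: [483.4, 323.5, 81.8]
tcp_rot: [3.141, -0.0, 1.571]
contact_force: [1.8, 0.8, 4.6]
grip_width: 0.2
finger_force: 2.0
```

>>> carry_out([
  {"tx":0,"ty":0,"tz":-1,"rx":0,"ry":0,"rz":0},
  {"tx":0,"ty":0,"tz":0,"rx":0,"ry":0,"rz":0},
])

```text
time: 11.05
tool_pos: [484.0, 323.8, 81.3]
tcp_rot: [3.14, -0.001, 1.571]
contact_force: [2.9, 2.3, 6.2]
grip_width: 0.3
finger_force: 3.1
```

>>> carry_out([
  {"tx":0,"ty":0,"tz":-1,"rx":0,"ry":0,"rz":0},
  {"tx":0,"ty":0,"tz":0,"rx":0,"ry":0,"rz":0},
])

```text
time: 11.25
tool_pos: [484.7, 324.0, 81.1]
tcp_rot: [3.138, -0.002, 1.571]
contact_force: [2.8, 1.7, 9.3]
grip_width: -0.1
finger_force: 4.7
```

>>> carry_out([
  {"tx":0,"ty":0,"tz":-0.5,"rx":0,"ry":0,"rz":0},
  {"tx":0,"ty":0,"tz":0,"rx":0,"ry":0,"rz":0},
])

```text
time: 11.45
tool_pos: [484.9, 324.2, 80.9]
tcp_rot: [3.137, -0.002, 1.571]
contact_force: [1.9, 1.9, 11.0]
grip_width: 0.7
finger_force: 5.7
```

>>> carry_out([
  {"tx":0,"ty":0,"tz":-1,"rx":0,"ry":0,"rz":0},
  {"tx":0,"ty":0,"tz":0,"rx":0,"ry":0,"rz":0},
])

```text
time: 11.65
tool_pos: [485.6, 324.4, 80.7]
tcp_rot: [3.135, -0.003, 1.571]
contact_force: [2.3, 1.8, 15.3]
grip_width: 0.6
finger_force: 7.4
```

>>> carry_out([
  {"tx":0,"ty":0,"tz":-0.7,"rx":0,"ry":0,"rz":0},
  {"tx":0,"ty":0,"tz":0,"rx":0,"ry":0,"rz":0},
])

```text
time: 11.85
tool_pos: [485.9, 324.5, 80.6]
tcp_rot: [3.134, -0.003, 1.571]
contact_force: [2.5, 0.7, 19.6]
grip_width: 0.1
finger_force: 9.1
```

>>> carry_out([
  {"tx":0,"ty":0,"tz":10,"rx":0,"ry":0,"rz":0},
  {"tx":0,"ty":0,"tz":35,"rx":0,"ry":0,"rz":0},
  {"tx":20,"ty":-12,"tz":0,"rx":0,"ry":0,"rz":0.1},
  {"tx":28,"ty":-16,"tz":0,"rx":0,"ry":0,"rz":0.11},
  {"tx":28,"ty":-16,"tz":0,"rx":0,"ry":0,"rz":0.11},
  {"tx":28,"ty":-17,"tz":0,"rx":0,"ry":0,"rz":0.1},
  {"tx":0,"ty":0,"tz":0,"rx":0,"ry":0,"rz":0},
  {"tx":0,"ty":0,"tz":0,"rx":0,"ry":0,"rz":0},
  {"tx":0,"ty":0,"tz":0,"rx":0,"ry":0,"rz":0},
  {"tx":0,"ty":0,"tz":0,"rx":0,"ry":0,"rz":0},
], gripper=0.5)

```text
time: 12.85
tool_pos: [586.0, 263.2, 122.3]
tcp_rot: [-3.14, -0.0, 1.991]
contact_force: [0.0, 0.6, -1.0]
grip_width: 45.9
finger_force: 0.0
```

```bash
python3 - <<'E'
from h import *
import pickle
m=pickle.load(open("m3.pkl","rb"))
print(onz(m,(432,187),84,True))
t=bot.camera_model("top")
print("top",onz(t,(145+425/5,150+228/5),84))  # post top px guess from c1
o=bot.get_obs();print(o["tool_pos"],o["joint_positions"])
E
```

```text
[587.70775325 264.91879749  84.        ]
top [586.80671116 259.92215093  84.        ]
[586.01580824 263.15349355 122.34753585] [ 3.02770528e-01  6.45453438e-01  1.31387436e+00  1.82703050e-04
  1.18345250e+00 -1.17937144e-01]
```

>>> carry_out([
  {"tx":1,"ty":-1,"tz":-16,"rx":0,"ry":0,"rz":0},
  {"tx":0,"ty":0,"tz":-20,"rx":0,"ry":0,"rz":0},
  {"tx":0,"ty":0,"tz":-20,"rx":0,"ry":0,"rz":0},
  {"tx":0,"ty":0,"tz":0,"rx":0,"ry":0,"rz":0},
  {"tx":0,"ty":0,"tz":0,"rx":0,"ry":0,"rz":0},
])

```text
time: 13.35
tool_pos: [587.8, 262.0, 66.9]
tcp_rot: [-3.141, -0.0, 1.991]
contact_force: [-0.1, -0.2, 0.2]
grip_width: 46.2
finger_force: 0.0
```

>>> carry_out([
  {"tx":0,"ty":0,"tz":0,"rx":0,"ry":0,"rz":0},
  {"tx":0,"ty":0,"tz":0,"rx":0,"ry":0,"rz":0},
  {"tx":0,"ty":0,"tz":0,"rx":0,"ry":0,"rz":0},
  {"tx":0,"ty":0,"tz":0,"rx":0,"ry":0,"rz":0},
  {"tx":0,"ty":0,"tz":0,"rx":0,"ry":0,"rz":0},
], gripper=1)

```text
time: 13.85
tool_pos: [588.5, 261.5, 67.0]
tcp_rot: [3.141, 0.0, 1.991]
contact_force: [0.5, -0.0, 0.8]
grip_width: 14.3
finger_force: 30.0
```

```bash
python3 - <<'E'
import numpy as np
c=np.array([547.2,351.6]);w=.42
P=[c+98*np.array([np.sin(w-a),-np.cos(w-a)]) for a in np.linspace(0,1.1,12)]
print(np.round(P,1));print(np.round(np.diff(P,axis=0),1).tolist())
E
```

```text
[[587.2 262.1]
 [578.  258.6]
 [568.6 256. ]
 [558.9 254.3]
 [549.2 253.6]
 [539.4 253.9]
 [529.7 255.2]
 [520.1 257.4]
 [510.8 260.6]
 [501.9 264.7]
 [493.5 269.6]
 [485.6 275.4]]
[[-9.1, -3.5], [-9.4, -2.6], [-9.7, -1.7], [-9.8, -0.7], [-9.8, 0.3], [-9.7, 1.3], [-9.5, 2.2], [-9.3, 3.2], [-8.9, 4.1], [-8.5, 5.0], [-7.9, 5.8]]
```

>>> carry_out([
  {"tx":-4.6,"ty":-1.8,"tz":0,"rx":0,"ry":0,"rz":-0.05},
  {"tx":-4.5,"ty":-1.7,"tz":0,"rx":0,"ry":0,"rz":-0.05},
  {"tx":-4.7,"ty":-1.4,"tz":0,"rx":0,"ry":0,"rz":-0.05},
  {"tx":-4.7,"ty":-1.2,"tz":0,"rx":0,"ry":0,"rz":-0.05},
  {"tx":-9.7,"ty":-1.7,"tz":0,"rx":0,"ry":0,"rz":-0.1},
  {"tx":0,"ty":0,"tz":0,"rx":0,"ry":0,"rz":0},
])

```text
time: 14.45
tool_pos: [559.1, 253.6, 67.0]
tcp_rot: [-3.141, 0.0, 1.69]
contact_force: [-1.9, 0.6, 1.6]
grip_width: 14.5
finger_force: 30.0
```

>>> carry_out([
  {"tx":-9.8,"ty":-0.7,"tz":0,"rx":0,"ry":0,"rz":-0.1},
  {"tx":-9.8,"ty":0.3,"tz":0,"rx":0,"ry":0,"rz":-0.1},
  {"tx":-9.7,"ty":1.3,"tz":0,"rx":0,"ry":0,"rz":-0.1},
  {"tx":-9.5,"ty":2.2,"tz":0,"rx":0,"ry":0,"rz":-0.1},
  {"tx":-9.3,"ty":3.2,"tz":0,"rx":0,"ry":0,"rz":-0.1},
  {"tx":0,"ty":0,"tz":0,"rx":0,"ry":0,"rz":0},
  {"tx":0,"ty":0,"tz":0,"rx":0,"ry":0,"rz":0},
])

```text
time: 15.15
tool_pos: [511.6, 259.8, 66.9]
tcp_rot: [-3.141, 0.001, 1.195]
contact_force: [-3.1, -2.5, 6.6]
grip_width: 14.4
finger_force: 30.0
```

>>> carry_out([
  {"tx":-4.5,"ty":2.0,"tz":0,"rx":0,"ry":0,"rz":-0.05},
  {"tx":-4.4,"ty":2.1,"tz":0,"rx":0,"ry":0,"rz":-0.05},
  {"tx":-4.3,"ty":2.4,"tz":0,"rx":0,"ry":0,"rz":-0.05},
  {"tx":-4.2,"ty":2.6,"tz":0,"rx":0,"ry":0,"rz":-0.05},
  {"tx":-3.8,"ty":2.6,"tz":0,"rx":0,"ry":0,"rz":-0.047},
  {"tx":0,"ty":0,"tz":0,"rx":0,"ry":0,"rz":0},
  {"tx":0,"ty":0,"tz":0,"rx":0,"ry":0,"rz":0},
  {"tx":0,"ty":0,"tz":0,"rx":0,"ry":0,"rz":0},
])

```text
time: 15.95
tool_pos: [490.1, 271.5, 66.9]
tcp_rot: [-3.14, 0.001, 0.947]
contact_force: [-6.0, -0.5, 8.2]
grip_width: 14.6
finger_force: 30.0
```

>>> carry_out([
  {"tx":0,"ty":0,"tz":0,"rx":0,"ry":0,"rz":0},
  {"tx":0,"ty":0,"tz":0,"rx":0,"ry":0,"rz":0},
  {"tx":0,"ty":0,"tz":0,"rx":0,"ry":0,"rz":0},
  {"tx":0,"ty":0,"tz":0,"rx":0,"ry":0,"rz":0},
  {"tx":0,"ty":0,"tz":0,"rx":0,"ry":0,"rz":0},
  {"tx":0,"ty":0,"tz":20,"rx":0,"ry":0,"rz":0},
  {"tx":0,"ty":0,"tz":30,"rx":0,"ry":0,"rz":0},
  {"tx":0,"ty":0,"tz":40,"rx":0,"ry":0,"rz":0},
  {"tx":0,"ty":-40,"tz":20,"rx":0,"ry":0,"rz":0.1},
  {"tx":0,"ty":-40,"tz":0,"rx":0,"ry":0,"rz":0.14},
  {"tx":0,"ty":0,"tz":0,"rx":0,"ry":0,"rz":0.14},
  {"tx":0,"ty":0,"tz":0,"rx":0,"ry":0,"rz":0.14},
], gripper=0.5)

```text
time: 17.15
tool_pos: [491.0, 190.4, 177.0]
tcp_rot: [3.141, -0.0, 1.468]
contact_force: [0.3, -0.6, 1.3]
grip_width: 46.1
finger_force: 0.0
```

```bash
python3 - <<'E'
from h import *
o=bot.get_obs();w=bot.capture("wrist");t=bot.capture("top")
print(o["tool_pos"],o["contact_force"])
f=lambda a,z:cv2.resize(a[:,:,::-1],z,interpolation=cv2.INTER_CUBIC)
cv2.imwrite("pics/end.png",np.hstack([f(w[0:250,200:480],(448,400)),f(t[155:265,150:246],(349,400))]))
E
```

```text
[490.97029865 190.43107778 176.98584796] [ 0.3151375  -0.62727152  1.28033728]
```

View pics/end.png

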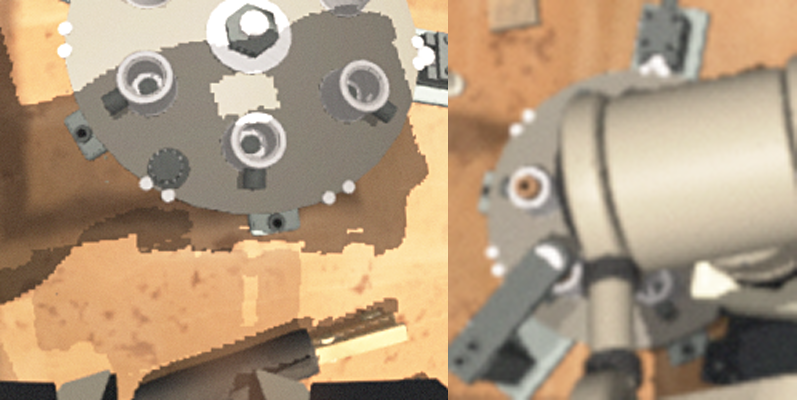

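```bash
python3 -c "
from plant import bot
print(bot.close_job())"
```

```text
the job is handed in; nothing more can be done
None
```

The job is handed in: the rust-brown blank sits firm on the stop after a 20 N push, its top about 13 mm above the socket mouth. The dial is turned one click (about 60° measured) to the bush and released, though I judged the detent by that angle and the last picture rather than feeling the ball drop.

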